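# Load the battery housing and hold its cover ready for the screws

### The arm

A 6-joint arm with a two-finger parallel gripper is mounted at the origin on a cart in front of the work surface, level with it; the furniture and walls round the work are solid. World frame = base frame: x ahead of the robot, y to its left, z up, the work surface at z = 0. Lengths are in mm, angles in rad, forces in N, time in s.
With the tool pointing down it reaches from about 350 to 975 mm from the base axis. Payload 7.1 kg.
Tool frame: the origin (TCP) lies on the centre line of the jaws, within the pads' length; the fingertips stand 17 mm ahead of it and the grasp point (between the pads) lies 2 mm behind it (tip_extent is the distance from the TCP to the fingertips, in mm); z points along the fingers, y is the line along which they close (so a half turn about z gives the same grasp; the last joint's range is limited). The gripper opens to 88 mm and grips with 3 to 60 N. Pads are 20 mm wide; open, the fingers measure 115 mm over their backs; the gripper's body (75 mm by 178 mm) begins 61 mm behind the grasp point.
Start: joints at [-1.289, 0.423, 1.63, -0, 1.089, -0.019], TCP at [185.196, -596.915, 239.675] pointing down, gripper open.
Joint ranges: [-3, 3], [-0.9, 2.11], [0.09, 2.58], [-1.31, 4.45], [0.11, 2.69], [-2.54, 2.54]. Speed limits (rad/s): [2.39, 2.39, 3.01, 3.14, 3.14, 3.14].

### API

Orientations are given as a rotation vector (axis times angle).
In Python, from workcell import get_obs, get_image, camera_model, close_job, look_for, outline_of, pinpoint, tip_extent gives the robot as it stands.
- The arm moves only by the shell command python3 -m jog 'ROWS'. ROWS is text: rows parted by semicolons, each of 7 numbers parted by spaces: the shift along the tool's x, y, z as a fraction of full scale, then the turn, a rotation vector about the tool's x, y, z as a fraction of full scale, then the closure, from -1 (fully open) to 1 (shut). A call has 1 to 8 rows; each row is the pose to reach, as a shift and turn from the pose commanded when the call began, along the tool's axes at that moment; what a row does not reach only later rows make up. Full scale, the value 1, is 0.2 m for a shift and 30 degrees for a turn. A row lasts 1/10 s, in which the tool goes at most 50 mm and 8.59 degrees, less where a joint would pass 70% of its speed; a pose out of reach is approached as far as the arm can. A call with a number of a shift or a turn outside -1 to 1 is refused whole. A call with a gripper value outside its range is refused whole. The fingers move at their own pace and stop on an object; the grip force is fixed at half the most. Time passes only in rows, so rows that repeat a pose let the fingers close. It gives the time, the measured TCP pose, the force, the opening and the grip force at its end, in the units of the state.
- get_obs(): the state, without advancing time (a new reading comes with each control period).
- get_image(name): name is "scene" or "side" or "wrist"; returns the picture (384x512x3 uint8, red, green, blue); there is no depth.
- camera_model(name): a dict with "fx", "fy", "cx", "cy" (pixels), "origin" and "orientation" of the camera in the world; the wrist camera has in their place "tool_from_camera" (4x4, takes a point from camera to tool coordinates, whose origin is the TCP and whose axes are the flange's). Camera axes: x right, y down, z forward; pixel columns grow to the right and rows downward; lengths in mm; the calibration is good to about 2 mm. A picture is of the moment at which its call begins: read the wrist's pose just before it. camera_model takes no time and is no camera call.
- close_job(): hands the job in; it is judged then, once.
Trained networks look in the newest picture that a camera, given by its name, has taken for a name from the list of things; names that differ only in an ending like _2 or _b are one class to them, and where a whole thing is asked for, a point or a joint stands for the part that bears it (a point fixed in the world has none). Each returns a list of dicts, best first, with "confidence" (0 to 1); they miss things now and then, are a little off and sometimes report something else, mostly with a low value. They report only what shows in the picture. A call takes as long as a camera call.
- look_for(target, camera): "xyz" ([x, y, z] in mm, in the coordinates of the camera as it stood for that picture, good to about 4 mm: the middle of the surface that is visible of it).
- outline_of(target, camera): "mask" (384x512 bool, what is visible of it).
- pinpoint(target, camera): "xyz" ([x, y, z] in mm, in the coordinates of the camera as it stood for that picture, good to about 4 mm: a listed point, or the origin of a listed thing).
The state is a dict: "t": time; "qpos": joint angles; "qvel": joint speeds; "joint_torque": joint torques, N m; "ee_pos": TCP position; "orientation": TCP orientation; "ft_force": force on the tool from outside, world axes, zero at the start; "moment": the same for the moment, N m; "width": finger opening in mm; "grasp_force": force on a finger pad.
Only numpy, scipy, OpenCV 4.12 (cv2) and the standard library are available. Lean on these libraries where they do the work, as an engineer would, in place of code of your own. Each camera call takes 0.05 s, during which the arm holds its last target. There are 200 camera calls.

### The job

Take the long battery cell out of the rack and, keeping it upright with the nub up, put it fully home in the round well of the aluminium battery housing, leaving the short cells in the rack and the loose tools and parts on the bench where they are. Then pick up the cover and hold it over the housing, right way round with its hood over the cell end, for a colleague to slip in the gasket and start the screws: level, about 10 mm above the housing's top face, touching neither housing nor cell, its four holes centred over the four threaded holes. Do not set it down or let go: the program finishes while holding the cover there.

Things in the scene. Friction and masses are not known exactly. Their poses are not given: they have to be found in the camera images.
- long_cell: the long cylindrical cell: 18 mm diameter, 65 mm long, light sleeve, small steel nub on its upper end, 48 g. Origin at the centre of its flat lower end, z axis along it towards the nub. It starts upright in one of the rack's pockets, its lower end 5 mm above the bench, its upper 40 mm free
- short_cell_a: a short cell, 18 mm diameter, 50 mm long, otherwise alike; upright in a rack pocket (upper 25 mm free); origin at the centre of its lower end. Stays there
- short_cell_b: the other short cell, same as short_cell_a. Stays there
- rack: grey plastic strip, 42 x 160 x 30 mm, fixed to the bench; four round pockets of 20 mm diameter, 25 mm deep, in one row along its y axis, 38 mm apart (at y -57, -19, 19, 57 mm); origin at the centre of its underside. One pocket is empty
- housing: aluminium battery housing: block 96 (x) x 62 (y) x 46 mm (z), bolted to the bench by low ears at its x ends, small black gland on its +y side; origin at the centre of its underside. Four 4 mm threaded holes in its top face at x = +-39, y = +-22 mm, and a round well 18 mm off centre towards -x
- well_mouth (a point): centre of the well's mouth, in the housing's top face. The well is 20 mm in diameter, its mouth chamfered 1.5 mm, and 40 mm deep (floor 6 mm above the bench), so a long cell that is home stands 25 mm proud
- housing_hole0 (a point): threaded hole at (-39, -22) mm in the housing's frame, at the top face; holes 0 and 3 are at the end where the well is
- housing_hole1 (a point): threaded hole at (39, -22) mm, top face
- housing_hole2 (a point): threaded hole at (39, 22) mm, top face
- housing_hole3 (a point): threaded hole at (-39, 22) mm, top face
- cover: the housing's cover, 110 g, lying flat, hood up: aluminium plate 96 (x) x 62 (y) x 5 mm with four 10 mm holes in the housing's pattern and a black square hood 18 mm off centre towards -x. Origin at the centre of its underside, z up. It fits one way round only: its x axis along the housing's x, hole 0 over hole 0
- hood_top (a point): centre of the hood's top, 35 mm above the cover's underside. The hood is 32 x 32 mm outside, sides parallel to the plate's, 30 mm tall above the plate; hollow from below: 26 x 26 mm inside, 32 mm deep from the underside; the place to grip the cover. At 10 mm hover it surrounds the top 15 mm of the cell, so come down from above
- cover_hole0 (a point): underside centre of the cover's hole at (-39, -22) mm in the cover's frame; holes 0 and 3 are at the hood's end
- cover_hole1 (a point): underside centre of the hole at (39, -22) mm
- cover_hole2 (a point): underside centre of the hole at (39, 22) mm
- cover_hole3 (a point): underside centre of the hole at (-39, 22) mm
- driver: loose screwdriver, 14 x 162 mm, 14 mm thick, lying near the bench's front edge; bystander
- tweezers: loose tweezers, 10 x 126 mm, 9 mm high, lying near the bench's front edge; bystander
- board: small loose circuit board stack, 38 x 37 x 20 mm, behind and to the right of the housing; bystander
- pack: loose battery pack with a plug, 31 x 103 x 22 mm, lying behind the housing; bystander

How it is judged:
By the outcome, as a careful person would: the job done as asked, in the order asked, and still so for the second after the job is handed in, while the arm keeps its last pose, push and grip.
It also fails if it takes over 58 s, if anything falls off the work surface, if the arm or the gripper's body presses on something with over 40 N, if the wrist force passes 120 N, or if a joint passes its speed limit or range.

## Working session

There is one attempt and no reset: what is moved stays moved. The work goes in short steps, Python scripts to look and compute and a shell command to move; the robot and the scene stay as the last step left them, time stands still between calls to the robot, and variables do not carry over. Pictures are saved under pics/ and viewed, at most 12 in all, crops included, and the job is handed in when it is done.

```bash
mkdir -p pics; ls
cat > h.py <<'E'
import numpy as np, cv2
from scipy.spatial.transform import Rotation as R
from workcell import *
def cam(name, obs=None):
    m=camera_model(name); K=np.array([[m['fx'],0,m['cx']],[0,m['fy'],m['cy']],[0,0,1.]])
    T=np.eye(4)
    if name=='wrist':
        o=obs or get_obs(); T[:3,:3]=R.from_rotvec(o['orientation']).as_matrix(); T[:3,3]=o['ee_pos']
        T=T@np.array(m['tool_from_camera'])
    else:
        q=np.array(m['orientation']); T[:3,:3]=q if q.shape==(3,3) else R.from_rotvec(q).as_matrix() if q.size==3 else None; T[:3,3]=m['origin']
    return K,T
def w(T,p): return T[:3,:3]@np.array(p)+T[:3,3]
def proj(K,T,P):
    p=(np.atleast_2d(P)-T[:3,3])@T[:3,:3]; q=p@K.T; return q[:,:2]/q[:,2:]
def snap(name,f):
    o=get_obs(); im=get_image(name); K,T=cam(name,o); cv2.imwrite('pics/'+f,im[:,:,::-1]); return im,K,T
E
python3 - <<'E'
from h import *
print(camera_model('scene'),camera_model('side'),camera_model('wrist'))
ims=[]
for n in ['scene','side']:
    im,K,T=snap(n,n+'0.png')
    for t in ['long_cell','short_cell_a','rack','housing','well_mouth','housing_hole0','housing_hole1','housing_hole2','housing_hole3','cover','hood_top','cover_hole0','cover_hole1','cover_hole2','cover_hole3']:
        print(n,t,[(w(T,d['xyz']).round(1).tolist(),round(d['confidence'],2)) for d in pinpoint(t,n)][:3])
o=get_obs();print(o)
E
```

```text
pics
{'fx': 431.6619067864242, 'fy': 431.6619067864242, 'cx': 260.0418726135355, 'cy': 196.33316168178519, 'origin': array([121.44978744, 576.85438904, 828.50630484]), 'orientation': array([-0.81928823,  2.6359348 , -1.00873482])} {'fx': 437.41780757375074, 'fy': 437.41780757375074, 'cx': 253.86201194498148, 'cy': 193.81588920167806, 'origin': array([ 362.48120115, -728.83322249,  688.22479508]), 'orientation': array([-2.24492132,  0.21798214, -0.10802515])} {'fx': 318.118115522929, 'fy': 318.118115522929, 'cx': 254.33293840439563, 'cy': 197.59995112295246, 'tool_from_camera': array([[ 5.48601124e-04, -9.68907240e-01, -2.47423645e-01,
         6.80697181e+01],
       [ 9.99999239e-01,  2.58103722e-04,  1.20652228e-03,
         1.61145822e-01],
       [-1.10514721e-03, -2.47424119e-01,  9.68906644e-01,
        -1.43904034e+02],
       [ 0.00000000e+00,  0.00000000e+00,  0.00000000e+00,
         1.00000000e+00]])}
scene long_cell [([475.9, 197.2, 1.3], 0.55), ([363.4, 98.8, -1.1], 0.24)]
scene short_cell_a [([483.8, 267.4, 5.8], 0.62), ([472.1, 159.5, 6.0], 0.49)]
scene rack [([475.8, 
[... 2462 characters left out ...]
, -256.4, 1.3], 0.85)]
{'t': 1.6, 'qpos': array([-1.28899724e+00,  4.23130779e-01,  1.62990087e+00, -1.47409648e-05,
        1.08861729e+00, -1.90024390e-02]), 'qvel': array([ 0.00016418, -0.00010573,  0.00137266,  0.00138008,  0.00327719,
       -0.00022117]), 'joint_torque': array([ 6.73803297e-04, -5.44570506e+01, -2.74036825e+01,  6.45127636e-02,
        1.67774252e-02,  3.48170192e-05]), 'ee_pos': array([ 185.19144057, -596.90802037,  239.65548583]), 'orientation': array([-3.10607247e+00, -4.70721102e-01,  3.19223481e-05]), 'ft_force': array([ 0.62280576, -0.10236269, -0.94578251]), 'moment': array([ 0.05300072, -0.0106028 , -0.05464587]), 'grasp_force': 0.0, 'width': 87.79057968888048}
```

View pics/scene0.png

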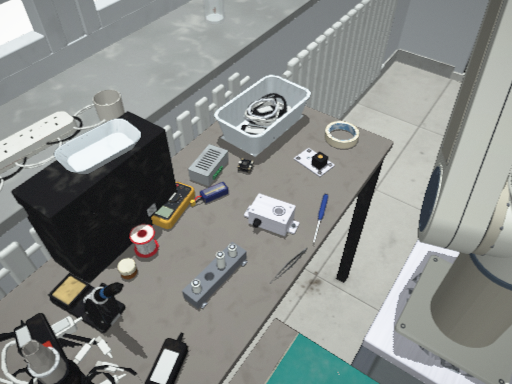

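View pics/side0.png

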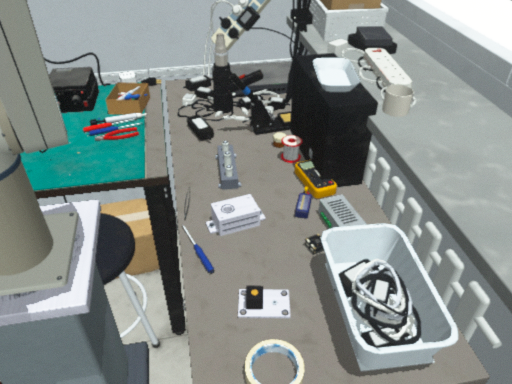

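The pictures match the network reports. In the scene view the rack row is around (215,275), the housing at (271,213) and the cover at (315,160), with its black hood at (319,158). In the side view the cover is at (264,302) and the housing at (236,212). Next I'll move in for wrist views, cover first.

```bash
cat >> h.py <<'E'
def Rdown(yaw):  # tool z down, tool y at world yaw
    y=np.array([np.cos(yaw),np.sin(yaw),0]); z=np.array([0,0,-1.]); return np.column_stack([np.cross(y,z),y,z])
def togo(p,yaw):
    o=get_obs(); A=R.from_rotvec(o['orientation']).as_matrix()
    d=A.T@(np.array(p)-o['ee_pos'])/200; r=R.from_matrix(A.T@Rdown(yaw)).as_rotvec()/np.radians(30)
    print('now',o['ee_pos'].round(1),'t',round(o['t'],2),'shift',d.round(4),'turn',r.round(3))
E
python3 -c "
from h import *
togo([464,-230,250],-.2); print(Rdown(-.2))"
```

```text
now [ 185.2 -596.9  239.7] t 1.6 shift [ 1.875  -1.3391 -0.0517] turn [-0.    -0.    -2.044]
[[ 0.19866933  0.98006658  0.        ]
 [ 0.98006658 -0.19866933  0.        ]
 [ 0.          0.         -1.        ]]
```

```bash
python3 -m jog '0.94 -0.67 -0.05 0 0 -1 -1;0.94 -0.67 -0.05 0 0 -1 -1;0.94 -0.67 -0.05 0 0 -1 -1;0.94 -0.67 -0.05 0 0 -1 -1;0.94 -0.67 -0.05 0 0 -1 -1;0.94 -0.67 -0.05 0 0 -1 -1;0.94 -0.67 -0.05 0 0 -1 -1'; python3 -c "
from h import *
togo([464,-230,250],-.2)"
```

```text
t: 2.3
ee_pos: [325.5, -413.1, 250.0]
orientation: [2.877, 1.261, -0.0]
ft_force: [-0.5, -0.5, 0.1]
width: 87.9
grasp_force: 0.0
now [ 325.5 -413.1  250. ] t 2.3 shift [ 1.1427e+00 -1.1130e-01 -8.0000e-04] turn [ 1.00e-03  1.00e-03 -1.04e+00]
```

```bash
python3 -m jog '1 -0.11 0 0 0 -1 -1;1 -0.11 0 0 0 -1 -1;1 -0.11 0 0 0 -1 -1;1 -0.11 0 0 0 -1 -1;1 -0.11 0 0 0 -1 -1;1 -0.11 0 0 0 -1 -1;1 -0.11 0 0 0 -1 -1'
cat > look.py <<'E'
import sys
from h import *
tag=sys.argv[1]; o=get_obs(); im,K,T=snap('wrist',tag+'.png'); np.savez(f'{tag}.npz',K=K,T=T)
print(o['t'],o['ee_pos'].round(1))
vis=im[:,:,::-1].copy()
for t in sys.argv[2:]:
    for d in pinpoint(t,'wrist')[:5]:
        uv=proj(K,T,w(T,d['xyz']))[0]; print(t,w(T,d['xyz']).round(1),round(d['confidence'],2),'uv',uv.round(1))
        cv2.circle(vis,tuple(uv.astype(int)),3,(0,0,255),1)
cv2.imwrite('pics/'+tag+'v.png',vis)
E
python3 look.py w1 cover cover_hole0 hood_top
python3 -c "
from h import *
togo([470,0,230],.16)"
```

```text
t: 3.0
ee_pos: [444.0, -252.9, 249.5]
orientation: [-2.457, -1.958, 0.001]
ft_force: [0.3, -0.9, -0.3]
width: 87.7
grasp_force: 0.0
3.0 [ 444.  -252.9  249.5]
cover [ 483.3 -223.7    1.9] 0.9 uv [279.7 141.7]
cover_hole0 [ 453.3 -201.5   -3.2] 0.77 uv [251.5 129. ]
cover_hole0 [ 440.8 -240.1   -1.6] 0.68 uv [248.7 162.1]
cover_hole0 [ 5.254e+02 -2.163e+02  5.000e-01] 0.65 uv [312.5 127.7]
hood_top [ 463.7 -217.4   33. ] 0.67 uv [263.5 142.3]
now [ 443.9 -252.8  249.6] t 3.2 shift [ 1.2611 -0.1555  0.098 ] turn [-0.     0.    -0.736]
```

View pics/w1v.png

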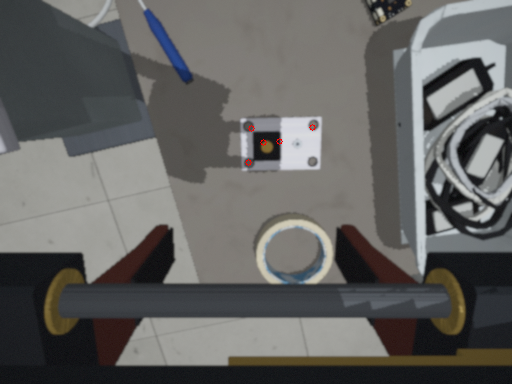

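The wrist view shows the cover flat at (281,145), with holes near (249,127), (313,125), (248,162) and (313,161) and the hood at (266,146). The network's marks land close to these. Next, the housing.

```bash
python3 -m jog '1 -0.155 0.1 0 0 -0.736 -1;1 -0.155 0.1 0 0 -0.736 -1;1 -0.155 0.1 0 0 -0.736 -1;1 -0.155 0.1 0 0 -0.736 -1;1 -0.155 0.1 0 0 -0.736 -1;1 -0.155 0.1 0 0 -0.736 -1'; python3 -c "
from h import *
togo([465,-30,180],.16)"
```

```text
t: 3.8
ee_pos: [458.6, -49.1, 229.7]
orientation: [2.031, 2.396, -0.0]
ft_force: [0.2, -0.3, 0.4]
width: 88.0
grasp_force: 0.0
now [458.6 -49.1 229.7] t 3.8 shift [0.0893 0.0471 0.2484] turn [-0.     0.     0.009]
```

```bash
python3 -m jog '0.09 0.047 0.248 0 0 0.009 -1;0.09 0.047 0.248 0 0 0.009 -1;0.09 0.047 0.248 0 0 0.009 -1'; python3 look.py w2 housing well_mouth housing_hole0
python3 -m jog '0.25 0 0 0 0 0 -1;0.25 0 0 0 0 0 -1;0.25 0 0 0 0 0 -1'; python3 look.py w3 housing well_mouth housing_hole0
python3 -c "
from h import *
togo([475,165,200],-.11)
import cv2
cv2.imwrite('pics/c.png',np.hstack([cv2.resize(cv2.imread('pics/w%dv.png'%i)[:300,130:400],None,fx=1.45,fy=1.45) for i in (2,3)]))"
```

```text
t: 4.1
ee_pos: [464.3, -31.6, 179.5]
orientation: [-2.039, -2.387, 0.003]
ft_force: [-0.5, 0.2, -0.2]
width: 88.0
grasp_force: 0.0
4.1 [464.3 -31.6 179.5]
housing [467.8  10.5  -2.5] 0.75 uv [263.9 142.8]
well_mouth [452.1   6.9  45.7] 0.65 uv [246.8 148.6]
well_mouth [ 438.8 -239.9   -2.7] 0.52 uv [206.  346.7]
housing_hole0 [498.9  38.7  46. ] 0.92 uv [307.1 120. ]
housing_hole0 [425.1  25.2  44.4] 0.8 uv [218.9 122.1]
housing_hole0 [430.8 -16.1  43.2] 0.73 uv [219.4 170.2]
housing_hole0 [510.8  -4.9  42. ] 0.7 uv [309.8 171.7]
t: 4.6
ee_pos: [457.6, 19.3, 181.1]
orientation: [2.036, 2.391, 0.002]
ft_force: [-0.4, 0.5, 0.2]
width: 87.8
grasp_force: 0.0
4.6 [457.6  19.3 181.1]
housing [468.5  13.6  -1.7] 0.78 uv [262.5 189.1]
well_mouth [449.8   4.3  45.7] 0.63 uv [242.  207.2]
well_mouth [636.1  45.4  -5.4] 0.31 uv [423.  183.9]
housing_hole0 [498.1  42.3  45.2] 0.84 uv [302.  174.9]
housing_hole0 [436.2 -19.8  44.3] 0.8 uv [223.8 229.1]
housing_hole0 [507.1  -2.7  43.1] 0.77 uv [301.6 223. ]
housing_hole0 [468.1  11.   -4.6] 0.62 uv [261.7 190.7]
housing_hole0 [429.5  26.5  45.5] 0.56 uv [223.2 180.2]
now [457.5  18.2 180.4] t 4.8 shift [ 0.7112  0.201  -0.0979] turn [0.001 0.    0.51 ]
```

View pics/c.png

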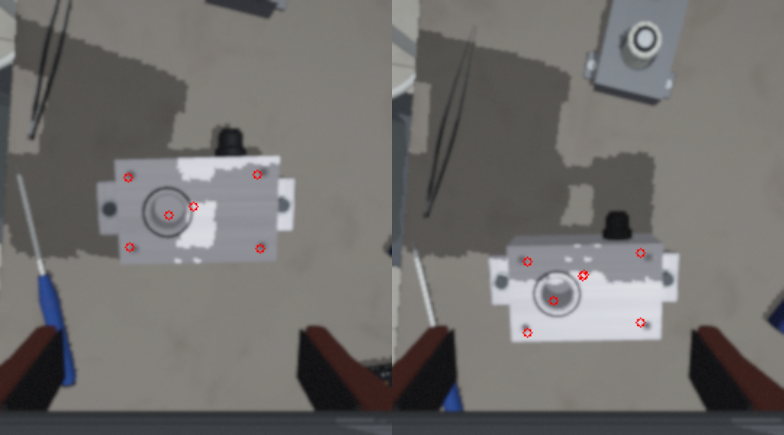

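The network's marks sit within about 3 px of the holes. In w2 the ring of the well is centred near (245,146), and in w3 near (244,202). I'll refine the hole pixels and fit the pose of the housing over both views.

```bash
cat >> h.py <<'E'
from scipy.optimize import least_squares
def blob(g,uv,r=6):
    u,v=np.round(uv).astype(int); p=cv2.GaussianBlur(g,(0,0),0.8)[v-r:v+r+1,u-r:u+r+1]
    wt=np.clip(np.median(p)-12-p,0,None); yy,xx=np.mgrid[-r:r+1,-r:r+1]
    return np.array([u+(wt*xx).sum()/wt.sum(),v+(wt*yy).sum()/wt.sum()]) if wt.sum()>0 else np.array([np.nan]*2)
H=np.array([[-39,-22,0],[39,-22,0],[39,22,0],[-39,22,0.]])
def fitpose(tags,x0,r=6,iters=3,names=None):  # x,y,z,yaw of hole plane
    V=[]
    for t in tags:
        z=np.load(t+'.npz'); V.append((cv2.imread(f'pics/{t}.png',0).astype(np.float32),z['K'],z['T']))
    x=np.array(x0,float); P=lambda x:H@R.from_euler('z',x[3]).as_matrix().T+x[:3]
    for i in range(iters):
        B=[np.array([blob(g,q,r) for q in proj(K,T,P(x))]) for g,K,T in V]
        f=lambda x:np.nan_to_num(np.concatenate([(proj(K,T,P(x))-b).ravel() for (g,K,T),b in zip(V,B)]))
        s=least_squares(f,x,loss='soft_l1'); x=s.x
    print(tags,'pose',x[:3].round(2),'yaw',x[3].round(4)); print(f(x).reshape(-1,4,2).round(1).tolist()); return x,B
E
python3 - <<'E'
from h import *
x,B=fitpose(['w2','w3'],[467,11.6,45,.16]); [print(b.round(1).tolist()) for b in B]
for t in('w2','w3'):fitpose([t],x)
Rz=R.from_euler('z',x[3]).as_matrix(); print('well',x[:3]+Rz@[-18,0,0])
for t in ('w2','w3'):
    z=np.load(t+'.npz'); g=cv2.imread(f'pics/{t}.png',0); print('predicted well px',proj(z['K'],z['T'],x[:3]+Rz@[-18,0,0]))
    c=cv2.resize(g[90:250,190:340],None,fx=4,fy=4,interpolation=cv2.INTER_CUBIC)
    cc=cv2.HoughCircles(c,cv2.HOUGH_GRADIENT,1,200,param1=80,param2=25,minRadius=35,maxRadius=90)
    print(cc[0]/4+[190,90,0] if cc is not None else None)
E
```

```text
['w2', 'w3'] pose [467.97  12.17  44.67] yaw 0.1797
[[[0.1, 0.1], [0.1, 0.2], [0.2, -0.2], [-0.1, 0.0]], [[-0.2, -0.3], [-0.1, -0.3], [-0.0, 0.2], [-0.0, 0.1]]]
[[222.1, 171.2], [310.2, 169.2], [311.2, 118.3], [219.8, 120.2]]
[[221.6, 225.7], [305.4, 224.1], [306.3, 177.0], [219.2, 178.7]]
['w2'] pose [467.94  12.15  43.95] yaw 0.179
[[[0.1, -0.0], [-0.1, 0.1], [0.0, -0.1], [-0.0, 0.0]]]
['w3'] pose [468.01  12.25  45.17] yaw 0.1805
[[[-0.2, -0.2], [0.1, -0.2], [0.1, 0.1], [-0.0, 0.2]]]
well [450.2596596    8.95083251  44.67106285]
predicted well px [[245.11046655 145.77576549]]
[[245.375      146.125       15.47500038]]
predicted well px [[243.31523868 202.13507427]]
[[243.875      202.125       14.97500038]]
```

```bash
python3 -m jog '0.71 0.2 -0.1 0 0 0.51 -1;0.71 0.2 -0.1 0 0 0.51 -1;0.71 0.2 -0.1 0 0 0.51 -1;0.71 0.2 -0.1 0 0 0.51 -1;0.71 0.2 -0.1 0 0 0.51 -1'; python3 look.py w4 rack long_cell short_cell_a
python3 -m jog '0.3 0 0 0 0 0 -1;0.3 0 0 0 0 0 -1;0.3 0 0 0 0 0 -1;0.3 0 0 0 0 0 -1'; python3 look.py w5 rack long_cell short_cell_a
python3 -c "
from h import *
cv2.imwrite('pics/c2.png',np.hstack([cv2.resize(cv2.imread('pics/w%dv.png'%i)[:300,130:400],None,fx=1.45,fy=1.45) for i in (4,5)]))"
```

```text
t: 5.3
ee_pos: [474.8, 166.3, 200.2]
orientation: [2.337, 2.1, 0.001]
ft_force: [0.6, -0.5, -0.1]
width: 88.2
grasp_force: 0.0
5.3 [474.8 166.3 200.2]
rack [478.  216.2   1. ] 0.65 uv [251.3 133.1]
rack [447.2  11.3  45.1] 0.27 uv [243.2 329.5]
long_cell [473.5 196.8   2.6] 0.84 uv [249.1 152. ]
long_cell [450.7  10.2  44.2] 0.59 uv [246.5 329.5]
short_cell_a [370.  -56.7  -1.5] 0.68 uv [190.8 357. ]
short_cell_a [478.9 271.4   5.3] 0.66 uv [246.2  77.4]
short_cell_a [480.  158.2   0.9] 0.64 uv [258.8 186.2]
t: 5.9
ee_pos: [480.4, 224.0, 199.7]
orientation: [-2.34, -2.097, 0.002]
ft_force: [-0.4, 0.3, 0.3]
width: 88.0
grasp_force: 0.0
5.9 [480.4 224.  199.7]
rack [476.5 215.1   2.1] 0.94 uv [250.9 187.9]
rack [475.2 195.7   5.2] 0.55 uv [251.6 205.6]
long_cell [473.9 198.2   3.9] 0.96 uv [250.3 203.2]
long_cell [479.  159.8   4. ] 0.69 uv [258.5 235.2]
short_cell_a [476.6 154.1   4.2] 0.77 uv [257.  240.1]
short_cell_a [478.9 273.6   3.1] 0.52 uv [247.  133.7]
short_cell_a [3.618e+02 9.540e+01 2.000e-01] 0.38 uv [167.6 293.7]
```

View pics/c2.png

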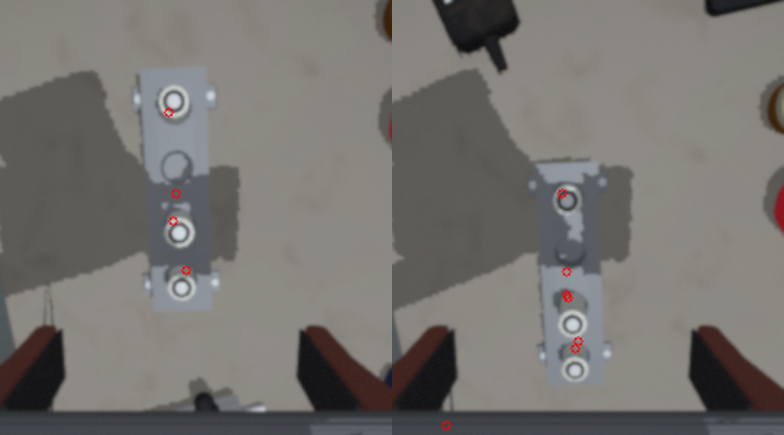

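In both rack views the long cell is second from the near end, with its top at about (253.5,160) in w4 and (254.3,223.5) in w5. The short cells are at the two ends and the third pocket is empty. I'll refine the tops with circles and triangulate.

Run:
```python
from h import *
px={'long':[(253.5,160),(254.3,223.5)],'sa(-57)':[(255,198.6),(255.5,255.3)],'sb(57)':[(250,69.7),(250.5,138)]}
V=[]
for t in('w4','w5'):
    z=np.load(t+'.npz'); V.append((cv2.imread(f'pics/{t}.png',0),z['K'],z['T']))
for n,pp in px.items():
    o=[];L=[]
    for (g,K,T),(u,v) in zip(V,pp):
        u0,v0=int(u)-16,int(v)-16; c=cv2.resize(g[v0:v0+33,u0:u0+33],None,fx=6,fy=6,interpolation=cv2.INTER_CUBIC)
        cc=cv2.HoughCircles(c,cv2.HOUGH_GRADIENT,1,300,param1=80,param2=15,minRadius=50,maxRadius=76)
        q=cc[0,0]/6 if cc is not None else [u-u0,v-v0,0]; o.append((q[0]+u0-.4,q[1]+v0-.4)); L.append(round(float(q[2]),1))
    A=[K@np.linalg.inv(T)[:3] for g,K,T in V]
    X=cv2.triangulatePoints(A[0],A[1],np.array(o[0]),np.array(o[1])).ravel(); print(n,np.round(o,1).tolist(),L,(X[:3]/X[3]).round(1))
    for (g,K,T),q in zip(V,o):
        d=T[:3,:3]@np.linalg.inv(K)@[*q,1]; zz=70 if n=='long' else 55; print('   at z',zz,(T[:3,3]+d*(zz-T[2,3])/d[2]).round(1))
```

```text
long [[253.0, 159.2], [253.9, 223.1]] [11.0, 0.0] [478.  197.6  70.8]
   at z 70 [478.  197.5  70. ]
   at z 70 [478.  197.3  70. ]
sa(-57) [[254.6, 198.2], [255.1, 254.9]] [0.0, 0.0] [475.1 158.5  53.2]
   at z 55 [475.3 158.9  55. ]
   at z 55 [475.  159.3  55. ]
sb(57) [[248.7, 71.0], [250.1, 137.6]] [9.1, 0.0] [482.3 272.   44.7]
   at z 55 [482.1 270.7  55. ]
   at z 55 [482.8 272.6  55. ]
```

```bash
python3 -c "
from h import *
togo([478,197.4,130],-.08);togo([478,197.4,66],-.08)"
```

```text
now [480.7 224.2 200. ] t 6.1 shift [-0.1344  0.0015  0.3502] turn [-0.001  0.001 -0.058]
now [480.7 224.2 200. ] t 6.1 shift [-0.1343  0.0016  0.6702] turn [-0.001  0.001 -0.058]
```

```bash
python3 -m jog '-0.134 0.0015 0.2 0 0 -0.058 -1;-0.134 0.0015 0.35 0 0 -0.058 -1;-0.134 0.0015 0.4 0 0 -0.058 -1;-0.134 0.0015 0.5 0 0 -0.058 -1;-0.134 0.0015 0.58 0 0 -0.058 -1;-0.134 0.0015 0.64 0 0 -0.058 -1;-0.134 0.0015 0.67 0 0 -0.058 -1;-0.134 0.0015 0.67 0 0 -0.058 -1' && python3 -m jog '0 0 0 0 0 0 0.5;0 0 0 0 0 0 0.6;0 0 0 0 0 0 0.8;0 0 0 0 0 0 1;0 0 0 0 0 0 1;0 0 0 0 0 0 1;0 0 0 0 0 0 1;0 0 0 0 0 0 1'
```

```text
t: 6.9
ee_pos: [478.2, 198.6, 65.8]
orientation: [-2.307, -2.132, 0.001]
ft_force: [-0.1, 0.4, 0.1]
width: 87.6
grasp_force: 0.0
t: 7.7
ee_pos: [478.2, 198.6, 66.1]
orientation: [-2.307, -2.132, 0.0]
ft_force: [0.6, -0.0, 0.4]
width: 27.4
grasp_force: 0.0
```

```bash
python3 -m jog '0 0 0 0 0 0 1;0 0 0 0 0 0 1;0 0 0 0 0 0 1;0 0 0 0 0 0 1;0 0 0 0 0 0 1'
```

```text
t: 8.2
ee_pos: [478.2, 198.6, 66.1]
orientation: [-2.307, -2.132, 0.0]
ft_force: [-0.3, -0.5, -0.3]
width: 16.1
grasp_force: 30.0
```

```bash
python3 -m jog '0 0 -0.1 0 0 0 1;0 0 -0.2 0 0 0 1;0 0 -0.3 0 0 0 1;0 0 -0.4 0 0 0 1;0 0 -0.45 0 0 0 1;0 0 -0.45 0 0 0 1' ; python3 look.py w6 long_cell
python3 - <<'E'
from h import *
o=[];im=get_image('side');K,T=cam('side')
u,v=proj(K,T,get_obs()['ee_pos'])[0].astype(int);print(u,v)
a=cv2.resize(im[v-60:v+60,u-60:u+60,::-1],(400,400),interpolation=cv2.INTER_CUBIC)
b=cv2.resize(cv2.imread('pics/w6.png')[100:384,120:404],(400,400))
cv2.imwrite('pics/c3.png',np.hstack([a,b]))
E
```

```text
t: 8.8
ee_pos: [479.1, 198.9, 157.3]
orientation: [2.307, 2.131, 0.004]
ft_force: [0.9, -0.6, -1.5]
width: 16.2
grasp_force: 30.0
8.8 [479.1 198.9 157.3]
long_cell [477.2 197.6  96.9] 0.71 uv [250.2 221.3]
225 121
```

View pics/c3.png

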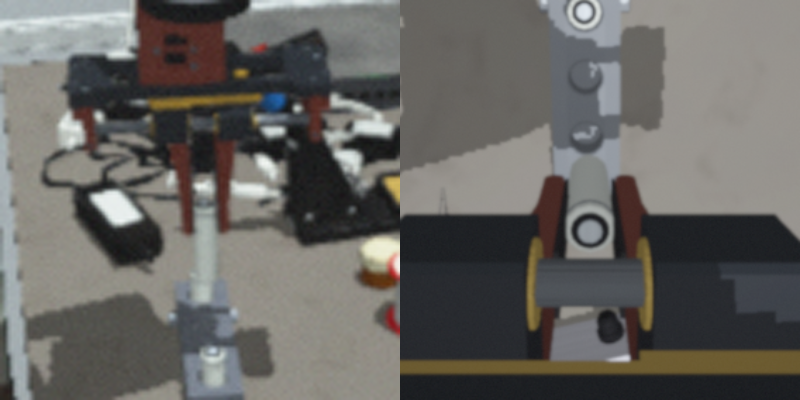

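The side view shows the cell held upright and clear of the rack. In the wrist view its top is at about (255,263), between the fingers. Next I'll work out its offset in the hand and the move to the well.

Run:
```python
from h import *
z=np.load('w6.npz');K=z['K'];M=np.array(camera_model('wrist')['tool_from_camera'])
g=cv2.imread('pics/w6.png',0); u0,v0=235,243
c=cv2.resize(g[v0:v0+41,u0:u0+41],None,fx=6,fy=6,interpolation=cv2.INTER_CUBIC)
cc=cv2.HoughCircles(c,cv2.HOUGH_GRADIENT,1,300,param1=80,param2=15,minRadius=40,maxRadius=110);q=cc[0,0]/6;print(q+[u0,v0,0])
for uv in [q[:2]+[u0-.4,v0-.4],(254.9,263.3)]:
    d=M[:3,:3]@np.linalg.inv(K)@[*uv,1]; p=M[:3,3]+d*(-4-M[2,3])/d[2]; print('cell in tool',p.round(2))
for zz in (157,100): togo([450.3,9,zz],.16)
```

```text
[254.91666603 262.91666603  12.61666584]
cell in tool [-0.57  0.99 -4.  ]
cell in tool [-0.98  1.17 -4.  ]
now [477.7 198.4 155.2] t 8.95 shift [-0.9548 -0.0621 -0.0081] turn [-0.002  0.001 -0.456]
now [477.7 198.4 155.2] t 8.95 shift [-0.9546 -0.0618  0.2769] turn [-0.002  0.001 -0.456]
```

```bash
python3 -m jog '-0.2 -0.02 0 0 0 -0.15 1;-0.4 -0.04 0 0 0 -0.3 1;-0.6 -0.05 0 0 0 -0.456 1;-0.75 -0.06 0 0 0 -0.456 1;-0.88 -0.065 0 0 0 -0.456 1;-0.952 -0.067 0 0 0 -0.456 1;-0.952 -0.067 0 0 0 -0.456 1;-0.952 -0.067 0 0 0 -0.456 1'; python3 -c "
from h import *
togo([449.2,9.5,116],.16)"
```

```text
t: 9.75
ee_pos: [449.6, 9.9, 155.5]
orientation: [-2.037, -2.39, 0.001]
ft_force: [0.6, -0.2, 0.3]
width: 16.1
grasp_force: 30.0
now [449.6   9.9 155.5] t 9.75 shift [-0.0019 -0.0021  0.1973] turn [-0.002 -0.001 -0.002]
```

```bash
python3 -m jog '-0.002 -0.002 0.1 0 0 0 1;-0.002 -0.002 0.18 0 0 0 1;-0.002 -0.002 0.21 0 0 0 1;-0.002 -0.002 0.23 0 0 0 1;-0.002 -0.002 0.25 0 0 0 1;-0.002 -0.002 0.26 0 0 0 1' && python3 -m jog '0 0 0.01 0 0 0 1;0 0 0.02 0 0 0 1;0 0 0.03 0 0 0 1;0 0 0.03 0 0 0 1'
```

```text
t: 10.35
ee_pos: [449.8, 9.6, 104.1]
orientation: [2.036, 2.392, 0.0]
ft_force: [0.6, -0.1, 0.2]
width: 16.1
grasp_force: 30.0
t: 10.75
ee_pos: [449.5, 9.3, 98.0]
orientation: [-2.037, -2.392, 0.0]
ft_force: [-0.3, -0.8, 0.1]
width: 16.3
grasp_force: 30.0
```

```bash
python3 -m jog '0 0 0.03 0 0 0 1;0 0 0.06 0 0 0 1;0 0 0.09 0 0 0 1;0 0 0.11 0 0 0 1;0 0 0.13 0 0 0 1;0 0 0.14 0 0 0 1;0 0 0.145 0 0 0 1;0 0 0.145 0 0 0 1' && python3 -m jog '0 0 0.005 0 0 0 1;0 0 0.01 0 0 0 1;0 0 0.01 0 0 0 1'
```

```text
t: 11.55
ee_pos: [449.5, 9.4, 69.0]
orientation: [-2.037, -2.392, 0.0]
ft_force: [-1.0, 0.3, -0.9]
width: 16.2
grasp_force: 30.0
t: 11.85
ee_pos: [449.6, 9.4, 67.1]
orientation: [2.037, 2.392, 0.0]
ft_force: [-0.3, 0.3, 0.1]
width: 15.8
grasp_force: 30.0
```

```bash
python3 -m jog '0 0 0.004 0 0 0 1;0 0 0.006 0 0 0 1;0 0 0.008 0 0 0 1;0 0 0.008 0 0 0 1'
```

```text
t: 12.25
ee_pos: [450.0, 9.4, 66.8]
orientation: [2.036, 2.391, 0.001]
ft_force: [-3.8, 0.8, 20.5]
width: 16.1
grasp_force: 30.1
```

```bash
python3 -m jog '0 0 -0.004 0 0 0 0.4;0 0 -0.004 0 0 0 0.2;0 0 -0.004 0 0 0 0;0 0 -0.004 0 0 0 -0.2;0 0 -0.004 0 0 0 -0.2;0 0 -0.004 0 0 0 -0.2' && python3 -m jog '0 0 -0.1 0 0 0 -0.2;0 0 -0.25 0 0 0 -0.5;0 0 -0.5 0 0 0 -1;0 0 -0.7 0 0 0 -1;-0.2 0 -0.7 0 0 0 -1;-0.2 0 -0.7 0 0 0 -1'; python3 look.py w7 long_cell; python3 -c "
from h import *
togo([466,-245,190],-.2)"
```

```text
t: 12.85
ee_pos: [449.5, 9.4, 66.1]
orientation: [-2.037, -2.392, 0.0]
ft_force: [-0.6, 0.5, -0.2]
width: 52.9
grasp_force: 0.0
t: 13.45
ee_pos: [457.5, -32.4, 208.0]
orientation: [2.036, 2.387, 0.003]
ft_force: [0.6, 1.4, -0.7]
width: 87.1
grasp_force: 0.0
13.45 [457.5 -32.4 208. ]
long_cell [447.2   7.9   7. ] 0.7 uv [249.1 140.6]
long_cell [ 439.8 -240.4   -2.1] 0.41 uv [213.8 331.8]
now [455.5 -30.4 206.1] t 13.55 shift [-1.0677 -0.1171  0.0802] turn [-0.001 -0.     0.684]
```

View pics/w7v.png

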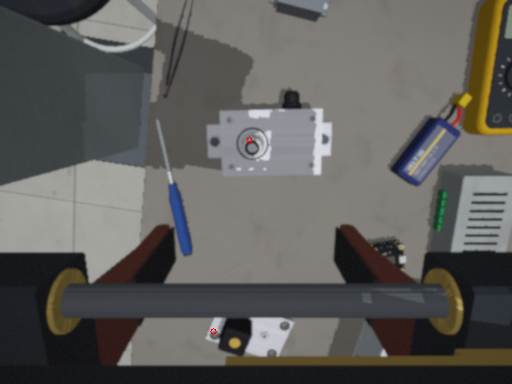

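The cell stands in the well, its top at about (252,146), and the contact height fits the cell being home. Next, the cover.

```bash
python3 -m jog '-0.25 -0.03 0.02 0 0 0.2 -1;-0.5 -0.06 0.04 0 0 0.4 -1;-0.75 -0.09 0.08 0 0 0.6 -1;-0.97 -0.117 0.08 0 0 0.684 -1;-0.97 -0.117 0.08 0 0 0.684 -1;-0.97 -0.117 0.08 0 0 0.684 -1;-0.97 -0.117 0.08 0 0 0.684 -1'; python3 look.py w8 cover_hole0 hood_top
python3 -m jog '-0.22 0 0.1 0 0 0 -1;-0.22 0 0.1 0 0 0 -1;-0.22 0 0.1 0 0 0 -1;-0.22 0 0.1 0 0 0 -1'; python3 look.py w9 cover_hole0 hood_top
python3 - <<'E'
from h import *
x,B=fitpose(['w8','w9'],[482.5,-228,3,-.2],r=5); [print(b.round(1).tolist()) for b in B]
for t in('w8','w9'):fitpose([t],x,r=5)
Rz=R.from_euler('z',x[3]).as_matrix(); p=x[:3]+Rz@[-18,0,0];p[2]=35;print('hood',p)
c=[]
for t in('w8','w9'):
    z=np.load(t+'.npz'); im=cv2.imread(f'pics/{t}.png')
    for q in proj(z['K'],z['T'],p+np.array([(0,0,0)]+[Rz@[sx*16,sy*16,0] for sx in(-1,1) for sy in (-1,1)])): cv2.circle(im,tuple(np.round(q).astype(int)),1,(0,255,0),-1)
    for b in B[len(c)]: cv2.circle(im,tuple(np.round(b).astype(int)),1,(0,0,255),-1)
    c.append(cv2.resize(im[80:280,155:355],(400,400)))
cv2.imwrite('pics/c4.png',np.hstack(c)); togo([*p[:2],80],x[3])
E
```

```text
t: 14.25
ee_pos: [463.1, -223.7, 189.4]
orientation: [-2.427, -1.991, 0.001]
ft_force: [-0.4, 0.3, 0.7]
width: 88.0
grasp_force: 0.0
14.25 [ 463.1 -223.7  189.4]
cover_hole0 [ 443.2 -241.3   -1.3] 0.96 uv [239.  200.3]
cover_hole0 [ 450.9 -197.3    0. ] 0.92 uv [237.4 159.5]
cover_hole0 [ 526.8 -218.3   -1.3] 0.75 uv [311.8 164.8]
cover_hole0 [ 512.7 -254.4   -6. ] 0.65 uv [303.3 198.6]
hood_top [368.2 -54.5  -4.1] 0.47 uv [123.2  30.9]
hood_top [ 515.1 -256.    -4.2] 0.22 uv [306. 200.]
t: 14.8
ee_pos: [455.3, -267.6, 170.6]
orientation: [-2.43, -1.992, -0.0]
ft_force: [-0.6, -0.3, -0.2]
width: 87.5
grasp_force: 0.0
14.8 [ 455.3 -267.6  170.6]
cover_hole0 [ 5.144e+02 -2.542e+02  4.000e-01] 0.94 uv [309.3 160.7]
cover_hole0 [ 525.  -217.     2.6] 0.84 uv [314.7 120.7]
cover_hole0 [ 451.6 -197.2   -1.7] 0.62 uv [235.2 115.2]
cover_hole0 [ 439.4 -241.8   -3.3] 0.59 uv [232.8 162.7]
hood_top [ 460.6 -220.5   34.4] 0.93 uv [248.6 140.1]
['w8', 'w9'] pose [ 4.8659e+02 -2.2882e+02 -4.1000e-01] yaw -0.2008
[[[-2.9, 3.1], [0.4, -1.1], [0.0, -0.2], [1.9, -0.3]], [[-1.3, 5.6], [0.1, -0.9], [-0.7, 1.3], [1.8, -1.6]]]
[[242.7, 198.4], [311.3, 202.9], [313.7, 161.6], [237.7, 161.4]]
[[238.5, 157.5], [315.6, 164.3], [318.8, 116.5], [235.0, 119.0]]
['w8'] pose [ 489.12 -234.88  -21.69] yaw -0.1961
[[[-0.2, 2.7], [0.3, -1.5], [-0.3, 1.6], [0.2, -3.0]]]
['w9'] pose [ 485.19 -227.41    8.15] yaw -0.2088
[[[0.1, 2.3], [0.1, -0.4], [-0.4, 0.4], [0.3, -2.7]]]
hood [ 468.95576758 -225.23363458   35.        ]
now [ 455.5 -267.7  170.7] t 14.95 shift [0.2216 0.0242 0.4537] turn [0.001 0.    0.007]
```

View pics/c4.png

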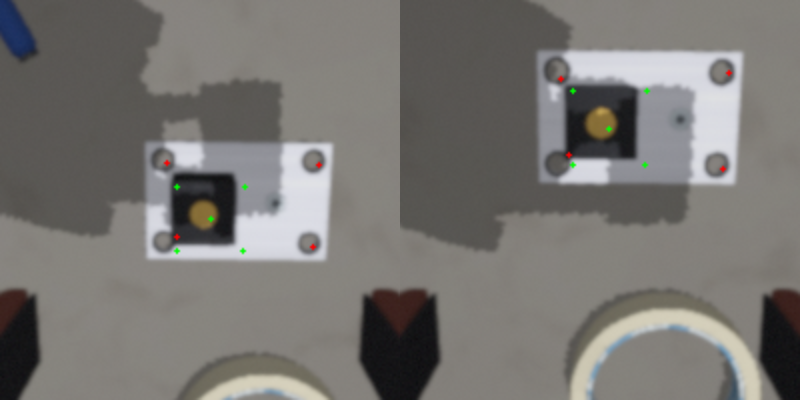

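My blobs (red) were pulled off by the hood's edges. Read from the picture, the hole rims are at (236.5,200.5), (309.5,201.5), (312,160), (236,159.5) in w8 and (233.5,161), (313.5,162.5), (316,116), (233.5,116) in w9. I'll refit with circles.

```bash
cat > fitc.py <<'E'
from h import *
def circ(g,uv,h=11,rmin=3.5,rmax=8):
    u0,v0=int(round(uv[0]))-h,int(round(uv[1]))-h; c=cv2.resize(g[v0:v0+2*h+1,u0:u0+2*h+1],None,fx=6,fy=6,interpolation=cv2.INTER_CUBIC)
    cc=cv2.HoughCircles(c,cv2.HOUGH_GRADIENT,1,200,param1=60,param2=10,minRadius=int(rmin*6),maxRadius=int(rmax*6))
    if cc is None: return np.array(uv)
    q=cc[0,0]/6+[u0-.42,v0-.42,0]; return q[:2] if np.hypot(*(q[:2]-uv))<2.5 else np.array(uv)
if __name__=='__main__':
    I={'w8':[(236.5,200.5),(309.5,201.5),(312,160),(236,159.5)],'w9':[(233.5,161),(313.5,162.5),(316,116),(233.5,116)]}
    S={'w8':(256.5,187),'w9':(255.5,141.5)}
    V=[];B=[];C=[]
    for t in I:
        z=np.load(t+'.npz'); g=cv2.imread(f'pics/{t}.png',0); V.append((z['K'],z['T'])); B.append(np.array([circ(g,q) for q in I[t]])); C.append(circ(g,S[t],14,4,11)); print(B[-1].round(1).tolist(),C[-1].round(1))
    P=lambda x:H@R.from_euler('z',x[3]).as_matrix().T+x[:3]
    for s in ([0],[1],[0,1]):
        f=lambda x:np.concatenate([(proj(*V[i],P(x))-B[i]).ravel() for i in s])
        r=least_squares(f,[483,-228,3,-.2],loss='soft_l1'); print(s,r.x.round(3),r.fun.round(1).tolist())
    x=r.x; Rz=R.from_euler('z',x[3]).as_matrix(); p=x[:3]+Rz@[-18,0,0]; print('hood xy from plate',p)
    A=[K@np.linalg.inv(T)[:3] for K,T in V]; X=cv2.triangulatePoints(A[0],A[1],C[0],C[1]).ravel(); print('sticker',X[:3]/X[3])
    togo([*p[:2],80],x[3])
E
python3 fitc.py
```

```text
[[236.5, 200.5], [309.3, 201.3], [311.5, 160.3], [236.0, 160.0]] [256.8 187. ]
[[233.5, 161.3], [312.8, 161.8], [315.5, 115.5], [233.2, 114.8]] [255.  141.3]
[0] [ 4.83649e+02 -2.26278e+02  4.20200e+00 -2.03000e-01] [-0.0, 0.3, -0.0, -0.0, -0.1, -0.0, 0.2, -0.2]
[1] [ 4.83674e+02 -2.26039e+02  3.25400e+00 -2.05000e-01] [-0.0, -0.1, 0.1, 0.0, -0.1, 0.1, -0.1, 0.0]
[0, 1] [ 4.83642e+02 -2.26110e+02  4.14500e+00 -2.04000e-01] [-0.1, 0.1, -0.1, -0.2, -0.1, -0.2, 0.2, -0.4, -0.1, 0.1, 0.3, 0.2, 0.1, 0.1, -0.1, 0.2]
hood xy from plate [ 466.01689932 -222.45743069    4.14509789]
sticker [ 466.16466044 -222.51086266   35.52661299]
now [ 455.5 -267.7  170.7] t 14.95 shift [0.2324 0.0071 0.4537] turn [0.001 0.    0.014]
```

```bash
python3 -m jog '0.23 0.003 0.15 0 0 0.014 -1;0.23 0.003 0.3 0 0 0.014 -1;0.23 0.003 0.4 0 0 0.014 -1;0.23 0.003 0.5 0 0 0.014 -1;0.23 0.003 0.6 0 0 0.014 -1;0.23 0.003 0.68 0 0 0.014 -1;0.23 0.003 0.72 0 0 0.014 -1;0.23 0.003 0.72 0 0 0.014 -1' && python3 -m jog '0 0 0 0 0 0 0.2;0 0 0 0 0 0 0.2;0 0 0 0 0 0 0.3;0 0 0 0 0 0 0.5;0 0 0 0 0 0 0.8;0 0 0 0 0 0 1;0 0 0 0 0 0 1;0 0 0 0 0 0 1'
```

```text
t: 15.75
ee_pos: [464.4, -222.9, 25.7]
orientation: [-2.436, -1.982, 0.001]
ft_force: [-0.1, 0.6, 0.5]
width: 88.1
grasp_force: 0.0
t: 16.55
ee_pos: [464.7, -223.5, 26.3]
orientation: [2.438, 1.982, 0.0]
ft_force: [0.1, 0.2, 0.3]
width: 31.6
grasp_force: 30.0
```

```bash
python3 -m jog '0 0 0 0 0 0 1;0 0 -0.03 0 0 0 1;0 0 -0.1 0 0 0 1;0 0 -0.2 0 0 0 1;0 0 -0.35 0 0 0 1;0 0 -0.5 0 0 0 1;0 0 -0.55 0 0 0 1;0 0 -0.55 0 0 0 1'; python3 -m jog '0 0 0 0 0 0 1;0 0 0 0 0 0 1'; python3 look.py w10 cover_hole0 hood_top; python3 -c "
from h import *
togo([450.3,9,137],.1797)"
```

```text
t: 17.35
ee_pos: [465.7, -224.0, 138.1]
orientation: [2.435, 1.98, 0.002]
ft_force: [0.7, 0.8, -1.1]
width: 31.8
grasp_force: 30.0
t: 17.55
ee_pos: [463.9, -223.1, 135.0]
orientation: [-2.436, -1.98, 0.002]
ft_force: [-0.1, -1.0, -1.9]
width: 32.0
grasp_force: 30.0
17.55 [ 463.9 -223.1  135. ]
cover_hole0 [ 526.9 -213.5  110.9] 0.86 uv [362.1 201.6]
cover_hole0 [ 453.6 -195.6  105.1] 0.71 uv [225.  194.4]
cover_hole0 [ 463.5 -216.9  146.2] 0.15 uv [248.8 256.4]
hood_top [ 464.7 -217.1  143.6] 0.86 uv [251.5 253.9]
now [ 464.1 -223.2  135.2] t 17.7 shift [ 1.1226 -0.3047 -0.008 ] turn [-0.004 -0.002 -0.736]
```

View pics/w10v.png

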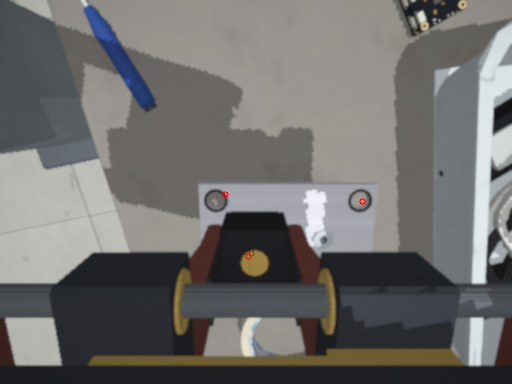

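The cover is held level, with hole 3 at about (216,201), hole 2 at (360,200.5) and the sticker on the hood at (254.5,263). Next I'll place it in the tool frame and work out the hover pose.

```bash
cat > hov.py <<'E'
from fitc import *
z=np.load('w10.npz');K=z['K'];M=np.array(camera_model('wrist')['tool_from_camera']);g=cv2.imread('pics/w10.png',0)
def tl(uv,zz): d=M[:3,:3]@np.linalg.inv(K)@[*uv,1]; return M[:3,3]+d*(zz-M[2,3])/d[2]
a,b=circ(g,(216,201),16,6,14),circ(g,(360,200.5),16,6,14); c=circ(g,(254.5,263),20,8,18); print(a,b,c)
A,B=tl(a,21.2),tl(b,21.2); print('h3',A,'h2',B,'dist',np.hypot(*(B-A)[:2]),'sticker',tl(c,-8.8))
# cover x axis in tool: direction A->B ; tool z down so cover y = -tool-handed
ex=(B-A)/np.linalg.norm(B-A); ey=np.array([ex[1],-ex[0],0]); cen=(A+B)/2-22*ey; print('centre in tool',cen,'hood in tool',cen-18*ex,'ang',np.arctan2(ex[1],ex[0]))
hx=np.array([467.97,12.17]);hy=.1797
ang=np.arctan2(ex[1],ex[0])  # angle x->y in tool; cover x world yaw = tool y yaw - (ang-pi/2)*(-1)
for yaw in np.linspace(hy-.1,hy+.1,2001):
    e=Rdown(yaw)@ex
    if abs(np.arctan2(e[1],e[0])-hy)<6e-5: break
t=hx-(Rdown(yaw)@np.array([cen[0],cen[1],0]))[:2]; print('TCP target',t,'yaw',yaw)
if __name__=='__main__':
  togo([*t,135],yaw)
E
python3 hov.py
```

```text
[215.49666698 199.66333302] [359.49666698 199.99666603] [253.49666603 262.49666603]
h3 [ 24.03108352 -19.94535279  21.2       ] h2 [23.87492373 57.36523403 21.2       ] dist 77.31074453425671 sticker [ 1.87972996  0.50173209 -8.8       ]
centre in tool [ 1.9530485  18.66550287 21.2       ] hood in tool [ 1.98940666  0.66553959 21.2       ] ang 1.572816225728964
TCP target [449.96468959   6.87621187] yaw 0.1817
now [ 464.1 -223.2  135.2] t 17.7 shift [ 1.1118 -0.3041  0.002 ] turn [-0.004 -0.002 -0.74 ]
```

```bash
python3 -m jog '0.15 -0.04 0 0 0 -0.1 1;0.3 -0.08 0 0 0 -0.2 1;0.5 -0.13 0 0 0 -0.35 1;0.7 -0.19 0 0 0 -0.5 1;0.9 -0.24 0 0 0 -0.65 1;0.98 -0.28 0 0 0 -0.74 1;1 -0.304 0 0 0 -0.74 1;1 -0.304 0 0 0 -0.74 1'; python3 hov.py | tail -1
```

```text
t: 18.5
ee_pos: [445.4, -15.0, 135.9]
orientation: [-2.01, -2.413, 0.001]
ft_force: [0.1, -0.4, -1.4]
width: 31.9
grasp_force: 30.0
now [445.4 -15.  135.9] t 18.5 shift [0.1052 0.0427 0.0044] turn [-0.002 -0.     0.001]
```

```bash
python3 -m jog '0.05 0.02 0 0 0 0 1;0.105 0.043 0 0 0 0 1;0.105 0.043 0 0 0 0 1;0.105 0.043 0 0 0 0 1;0.105 0.043 0 0 0 0 1'; python3 look.py w11; python3 hov.py | tail -1;  python3 - <<'E'
from h import *
im=get_image('side');K,T=cam('side')
p=np.array([450,9,110]);u,v=proj(K,T,p)[0].astype(int)
a=cv2.resize(im[v-60:v+90,u-60:u+90,::-1],(400,400),interpolation=cv2.INTER_CUBIC)
im=get_image('scene');K,T=cam('scene');u,v=proj(K,T,p)[0].astype(int)
b=cv2.resize(im[v-60:v+90,u-60:u+90,::-1],(400,400),interpolation=cv2.INTER_CUBIC)
cv2.imwrite('pics/c5.png',np.hstack([a,b]))
E
```

```text
t: 19.0
ee_pos: [450.7, 6.7, 136.2]
orientation: [-2.011, -2.414, 0.0]
ft_force: [0.7, -1.2, -0.9]
width: 31.7
grasp_force: 30.0
19.0 [450.7   6.7 136.2]
now [450.7   6.6 136.3] t 19.05 shift [ 0.0035 -0.003   0.0063] turn [-0.  0. -0.]
```

View pics/c5.png

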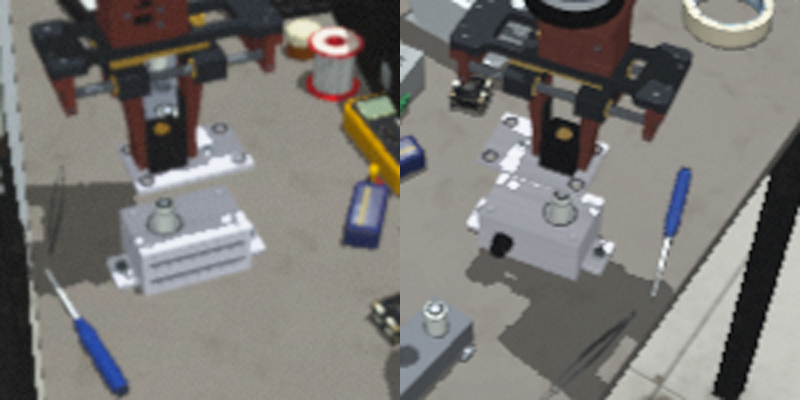

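Both views show the cover level above the housing, the right way round, with its hood over the cell. Next I'll come straight down.

```bash
python3 -m jog '0.003 -0.003 0.04 0 0 0 1;0.003 -0.003 0.08 0 0 0 1;0.003 -0.003 0.11 0 0 0 1;0.003 -0.003 0.13 0 0 0 1;0.003 -0.003 0.15 0 0 0 1;0.003 -0.003 0.17 0 0 0 1;0.003 -0.003 0.17 0 0 0 1' && python3 -m jog '0 0 0.02 0 0 0 1;0 0 0.04 0 0 0 1;0 0 0.06 0 0 0 1;0 0 0.08 0 0 0 1;0 0 0.09 0 0 0 1;0 0 0.098 0 0 0 1;0 0 0.098 0 0 0 1;0 0 0.098 0 0 0 1'; python3 look.py w12; python3 -c "
from h import *
print(np.mean([get_obs()['ee_pos'] for _ in range(1)],0))
im=cv2.imread('pics/w12.png')[150:300,180:400]; cv2.imwrite('pics/c6.png',cv2.resize(im,None,fx=3.6,fy=3.6,interpolation=cv2.INTER_CUBIC))"; python3 hov.py|tail -1
```

```text
t: 19.85
ee_pos: [449.7, 7.4, 101.8]
orientation: [-2.01, -2.414, 0.001]
ft_force: [-0.1, -0.7, -1.6]
width: 31.7
grasp_force: 30.0
t: 20.65
ee_pos: [450.0, 7.4, 82.7]
orientation: [2.011, 2.414, 0.0]
ft_force: [-0.3, -0.1, -0.7]
width: 31.7
grasp_force: 30.0
20.65 [450.    7.4  82.7]
[450.05065451   7.37353868  82.75437941]
now [450.1   7.4  82.8] t 20.7 shift [-0.0007 -0.0007 -0.2612] turn [0.    0.    0.001]
```

View pics/c6.png

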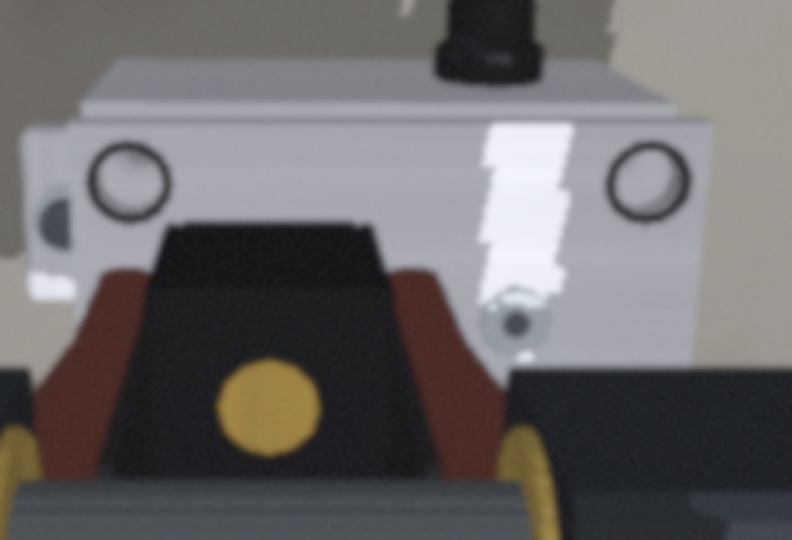

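The picture shows the two far cover holes at crop (130,181) and (648,181), with the side of the housing visible beyond the plate's edge at rows 60–115. The sight line is too oblique to see the threaded holes. I'll compare the predicted edges with the picture instead.

Run:
```python
from h import *
from fitc import circ
z=np.load('w12.npz');K,T=z['K'],z['T']
Rz=R.from_euler('z',.1797).as_matrix(); h=np.array([467.97,12.17,0])
W=lambda pts:h+np.array(pts)@Rz.T
im=cv2.imread('pics/w12.png');g=cv2.cvtColor(im,cv2.COLOR_BGR2GRAY)
cr=lambda q:((q-[180,150])*3.6+1.3).round(0).tolist()
print('housing top edge',cr(proj(K,T,W([[-48,31,46],[48,31,46]]))),'bottom',cr(proj(K,T,W([[-48,31,0],[48,31,0]]))))
print('plate top edge',cr(proj(K,T,W([[-48,31,61],[48,31,61]]))),'under',cr(proj(K,T,W([[-48,31,56],[48,31,56]]))))
print('holes 3,2 top rim',proj(K,T,W([[-39,22,61],[39,22,61]])).round(1).tolist(),'seen',circ(g,(216,200),16,6,14),circ(g,(360,200),16,6,14))
o=R.from_rotvec(get_obs()['orientation']).as_matrix(); print('tilt mrad',o[:2,2]*1e3)
# gradient rows along three columns
for u in (220,260,300,340): 
    col=g[150:190,u].astype(int); d=np.diff(col); i=np.argsort(-abs(d))[:5]; print(u,[(int(k)+150.5,int(d[k])) for k in sorted(i)])
for n in('scene','side'):
    get_image(n); _,Tn=cam(n)
    print(n,[(w(Tn,d['xyz']).round(1).tolist(),round(d['confidence'],2)) for t in('cover_hole0','housing_hole0') for d in pinpoint(t,n)[:4]])
```

```text
housing top edge [[80.0, 102.0], [679.0, 103.0]] bottom [[117.0, 58.0], [599.0, 59.0]]
plate top edge [[64.0, 121.0], [714.0, 123.0]] under [[69.0, 114.0], [702.0, 116.0]]
holes 3,2 top rim [[214.8, 199.6], [359.6, 200.0]] seen [215.49666698 200.33      ] [359.49666698 200.49666603]
tilt mrad [0.15191021 0.00866696]
220 [(177.5, 13), (178.5, 13), (181.5, -11), (184.5, 13), (188.5, -19)]
260 [(165.5, 11), (177.5, 15), (178.5, 12), (181.5, -11), (184.5, 12)]
300 [(170.5, 14), (171.5, 13), (177.5, 13), (178.5, 16), (181.5, -12)]
340 [(177.5, 13), (178.5, 15), (181.5, -13), (183.5, 10), (184.5, 13)]
scene [([512.1, -6.5, 58.7], 0.97), ([501.4, 40.7, 58.1], 0.57), ([422.8, 31.3, 56.2], 0.57), ([429.6, -14.8, 54.7], 0.56), ([501.2, 38.5, 44.8], 0.79), ([424.1, 28.8, 42.1], 0.74), ([430.7, -14.6, 45.4], 0.7), ([509.8, -6.0, 47.7], 0.67)]
side [([425.9, 27.7, 59.4], 0.91), ([501.8, 41.9, 58.9], 0.77), ([435.5, -14.9, 54.5], 0.71), ([506.4, -2.6, 57.1], 0.66), ([428.3, 26.0, 44.7], 0.92), ([431.6, -18.0, 43.5], 0.73), ([511.4, -0.5, 42.4], 0.57)]
```

```bash
python3 -m jog '0 0 0.002 0 0 0 1;0 0 0.002 0 0 0 1;0 0 0.002 0 0 0 1' && python3 -c "
from workcell import *
print(close_job())"
```

```text
t: 21.3
ee_pos: [449.9, 7.4, 82.2]
orientation: [-2.01, -2.414, 0.0]
ft_force: [-0.4, 0.5, -1.5]
width: 31.8
grasp_force: 30.0
the job is handed in; nothing more can be done
None
```

The job is handed in at 21.3 s: the long cell is seated in the well with its nub up, and the cover is held level about 10 mm above the housing, its holes within about 1 mm of the threaded holes by the camera measurements.

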